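# Turn the bocal cradle plate home on its peg and clamp it

### The job

Set up the bocal reaming fixture: leaving the notched aluminium cradle plate flat on the bed, push its free corner so that it turns about the steel peg in its notch until its edge meets the tip of the stop screw, and press it there steadily with about 10 N (the screw bends above 20 N). Then let go of the plate and push the red sliding clamp firmly up against it, with about 20 N on the clamp, so that the plate stays gripped against both peg and screw when you take your hand away. Leave the other tools on the bench undisturbed.

Things in the scene. Friction and masses are not known exactly. Their poses are not given: they have to be found in the camera images.
- bed: Dark steel fixture bed, fixed, 290 (x) by 235 (y) by 12 mm; origin on its underside at bench level; it spans x -145 to 145, y -95 to 140 mm in its own axes, z up. Fixture dimensions below are in these bed axes. Keep clear of the green headstock with bayonet socket and spindle nose at its +y end (x -77 to -17, y 74 to 138, top 62 mm above the bench).
- peg: Upright steel peg, 14 mm diameter, 18 mm tall, fixed on the bed; origin at its foot on its axis, 12 mm above the bench, at bed (-85, -25) mm.
- plate: Loose aluminium cradle plate, 10 mm thick, 0.15 to 0.31 kg, flat on the bed. Own axes: square, x and y from -7 to 83 mm, less a 14 mm square notch at the corner x<7, y<7. Origin: underside, where the peg's axis lies once both notch faces bear on the peg. Boxwood V saddles in its middle (x 23 to 53, y 18 to 58 mm, up to 27 mm above the underside). Slides with about 1 N of drag.
- push_corner (a point): The plate's free corner, facing away from the notch: plate (83, 83) mm, top face. The plate starts 17 to 40 degrees clockwise (from above) of the bed axes, notch 2 to 5 mm off the peg, and is to be turned anticlockwise. Push its +x face 10 to 20 mm short of this corner, square to the face or a little towards plate -y, following the arc, so that the notch stays on the peg.
- stop: Brass block, 22 by 26 by 22 mm, fixed on the bed at bed (-117, 47) mm; origin at the centre of its underside. A 9 mm steel screw with a round tip points from it along bed +x, 6 mm above the bed top. The tip lies 16 to 34 mm from this origin, set for the taper, different each time and not measured: it must be found by feel. It does not give and must not take more than 20 N.
- clamp (a joint): Travel (m) of the red sliding clamp along bed -x: 0 parked, at most 0.075. A block 28 by 28 by 30 mm with a polished round brass nose (radius 10 mm) in front, guided at bed y 11 mm. The nose front starts at bed x 60 mm and meets the seated plate after 56 to 68 mm. Steady 8 N of drag; it stays where it is left. To grip, push it up with about 20 N in all.
- clamp_back (a point): Centre of the clamp block's back face, the one to push on (it faces bed +x), 18 mm above the bed top; 38 mm behind the nose front; the face is 28 mm wide and reaches from 1 to 31 mm above the bed.
- bocal: Bystander: curved nickel-silver bocal tube lying on the bench, about 240 mm long.
- reamer_handle: Bystander: turned boxwood reamer handle, 130 mm long.
- mandrel: Bystander: brass mandrel rod, 12 mm diameter, 200 mm long.
- bore_gauge: Bystander: small black ebony bore gauge, 65 mm long, lying along the -x edge of the bed.
- driver: Bystander: screwdriver lying on the bench.
- oil_jar: Bystander: small jar, 48 mm diameter, 55 mm tall.
- cork_block: Bystander: cork block 70 by 45 by 30 mm.
- stop_face (a point): Point of the plate's -x face that meets the stop screw: plate (-7, 72) mm, 6 mm above its underside. Seated, the plate's axes are within 8 degrees of the bed's (parallel if the screw tip is 25 mm from the stop's origin).
There are look-alikes about, which are no part of the job. Several things have the shape of the plate; the one meant has the colours described above.

How it is judged:
By the outcome, as a careful person would: the job done as asked, in the order asked, and still so for the second after the job is handed in, with the robot touching nothing.
It also fails if it takes over 72 s, if anything falls off the work surface, if the arm or the gripper's body presses on something with over 40 N, if the wrist force passes 120 N, or if a joint passes its speed limit or range.

### The arm

A 6-joint arm with a two-finger parallel gripper is mounted at the origin on the work surface. World frame = base frame: x ahead of the robot, y to its left, z up, the work surface at z = 0. Lengths are in mm, angles in rad, forces in N, time in s.
With the tool pointing down it reaches from about 425 to 950 mm from the base axis. Payload 3.5 kg.
Tool frame: the origin (TCP) lies at the very end of the fingers, on their centre line; the grasp point (between the pads) lies manip.grasp_offset behind it (manip.grasp_offset is the distance from the TCP to the grasp point, in mm); z points along the fingers, y is the line along which they close (so a half turn about z gives the same grasp; the last joint's range is limited). The gripper opens to 85 mm and grips with 20 to 120 N. Pads are 22 mm wide; open, the fingers measure 114 mm over their backs; the gripper's body (76 mm by 85 mm) begins 54 mm behind the grasp point. The pads swing forward as they close: fully open they stand 13 mm farther back than shut.
Start: joints at [1.148, 0.286, 1.577, -0, 1.279, -0.15], TCP at [181.828, 650.034, 231.325] pointing down, gripper open.
Joint ranges: [-2.77, 2.77], [-0.9, 2.22], [0.21, 2.48], [-1.53, 4.67], [0.24, 2.81], [-2.84, 2.84]. Speed limits (rad/s): [2.79, 2.79, 3.14, 3.14, 3.14, 3.14].

### API

Orientations are given as a unit quaternion [w, x, y, z].
In Python, from station import manip, read_camera, camera_model, ticket gives the robot as it stands.
- The arm moves only by the tool arm_command, never from a script. Its argument "plan" is one flat list of numbers, 5 for each row, row after row: the shift along the tool's x, y, z in m, then the turn about the tool's z in degrees, then the opening in per cent of the stroke, from 0 (shut) to 100 (fully open). A call has 1 to 8 rows; each row shifts and turns the commanded pose from where the row before left it, along the tool's axes as they then stand; what a row does not reach is not made up. A row lasts 1/8 s, in which the tool goes at most 62.5 mm and 10.7 degrees, less where a joint would pass 70% of its speed; a pose out of reach is approached as far as the arm can. A call with a gripper value outside its range is refused whole. The fingers move at their own pace and stop on an object; "squeeze" is the grip in N (left out, the last holds). Time passes only in rows, so rows that do not move let the fingers close. It gives the time, the measured TCP pose, the force, the opening and the grip force at its end, in the units of the state.
- manip.observe(): the state, without advancing time (a new reading comes with each control period).
- read_camera(name): name is "scene" or "top" or "wrist"; returns the picture (480x640x3 uint8, red, green, blue); there is no depth.
- camera_model(name): a dict with "fx", "fy", "cx", "cy" (pixels), "camera_from_world" (4x4, takes a point from world to camera coordinates). Camera axes: x right, y down, z forward; pixel columns grow to the right and rows downward; lengths in mm; the calibration is good to about 2 mm. A picture is of the moment at which its call begins: read the wrist's pose just before it. camera_model takes no time and is no camera call; for the wrist camera it gives the pose at the moment of the call.
- ticket.sign_off(): hands the job in; it is judged then, once.
The state is a dict: "t": time; "joints": joint angles; "dq": joint speeds; "tau": joint torques, N m; "eef_pos": TCP position; "tcp_rot": TCP orientation; "wrist_force": force on the tool from outside, world axes, zero at the start; "torque": the same for the moment, N m; "gripper_width": opening from 0.0 (shut) to 1.0 (fully open); "gripper_force": force on a finger pad.
Only numpy, scipy, OpenCV 4.12 (cv2) and the standard library are available. Lean on these libraries where they do the work, as an engineer would, in place of code of your own. Each camera call takes 0.05 s, during which the arm holds its last target. There are 200 camera calls.

## Working session

There is one attempt and no reset: what is moved stays moved. The work goes in short steps, Python scripts to look and compute and a tool call to move; the robot and the scene stay as the last step left them, time stands still between calls to the robot, and variables do not carry over. Pictures are saved under pics/ and viewed, at most 10 in all, crops included, and the job is handed in when it is done.

Besides the shell and the picture viewer there is one more tool, called as name(argument=value, ...), one argument or row to a line, values as JSON. arm_command: Moves the arm, as the interface text tells. Its arguments: {"type":"object","properties":{"plan":{"type":"array","items":{"type":"number"}},"squeeze":{"type":"number"}},"required":["plan"]}

```bash
ls; mkdir -p pics
python3 - <<'E'
from station import manip, read_camera, camera_model
import cv2,numpy as np
s=manip.observe();print(s, manip.grasp_offset)
for n in("scene","top"):
    im=read_camera(n);cv2.imwrite(f"pics/{n}0.png",im[:,:,::-1]);m=camera_model(n);print(n,m)
E
```

```text
pics
{'t': 0.0, 'joints': array([ 1.14797732e+00,  2.87182232e-01,  1.57817573e+00,  1.12792242e-05,
        1.27859797e+00, -1.49970930e-01]), 'dq': array([ 3.28109868e-04, -5.53639562e-04, -2.07305175e-03,  2.06977154e-03,
       -4.17437240e-04,  1.43442627e-05]), 'tau': array([-8.39709319e-04, -4.05982125e+01, -2.92628413e+01, -1.60661684e-04,
        5.77808896e-03, -3.81326501e-06]), 'eef_pos': array([181.5736871 , 649.43924256, 229.93682289]), 'tcp_rot': array([-3.38985865e-04,  1.36002776e-01,  9.90707751e-01, -1.13198051e-03]), 'wrist_force': array([-0.17786953, -1.35448477, -0.18191315]), 'torque': array([ 0.02593362, -0.02259364, -0.04965722]), 'gripper_force': 0.0, 'gripper_width': 1.000203151594009} 18.700000000000003
scene {'fx': 473.0324176475106, 'fy': 473.0324176475106, 'cx': 311.2564724461927, 'cy': 243.12132597847824, 'camera_from_world': array([[ 4.41972864e-01,  8.97013928e-01,  5.09904400e-03,
        -2.02719741e+02],
       [ 6.11263860e-01, -2.97009294e-01, -7.33581606e-01,
        -2.43615732e+02],
       [-6.56518455e-01,  3.27340024e-01, -6.79582245e-01,
         1.61713651e+03],
       [ 0.00000000e+00,  0.00000000e+00,  0.00000000e+00,
         1.00000000e+00]])}
top {'fx': 465.4738059926989, 'fy': 465.4738059926989, 'cx': 313.1963740363496, 'cy': 233.07444981428256, 'camera_from_world': array([[-4.48062839e-03, -9.99941783e-01,  9.81599753e-03,
        -2.59444542e+01],
       [-9.82564216e-01,  2.57780564e-03, -1.85905665e-01,
         5.02805358e+02],
       [ 1.85869538e-01, -1.04778221e-02, -9.82518565e-01,
         1.17719164e+03],
       [ 0.00000000e+00,  0.00000000e+00,  0.00000000e+00,
         1.00000000e+00]])}
```

View pics/top0.png

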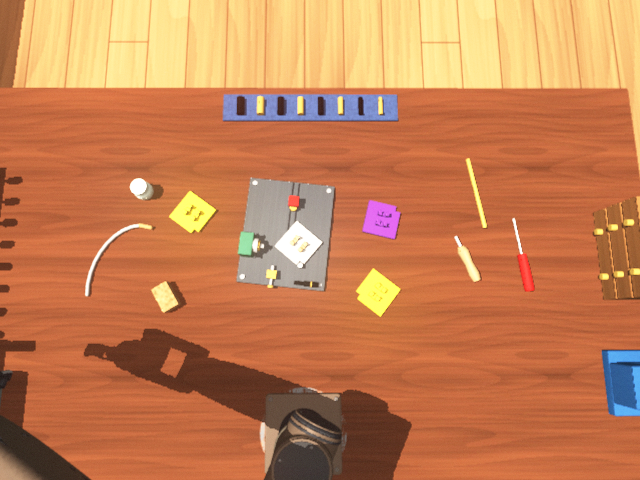

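View pics/scene0.png

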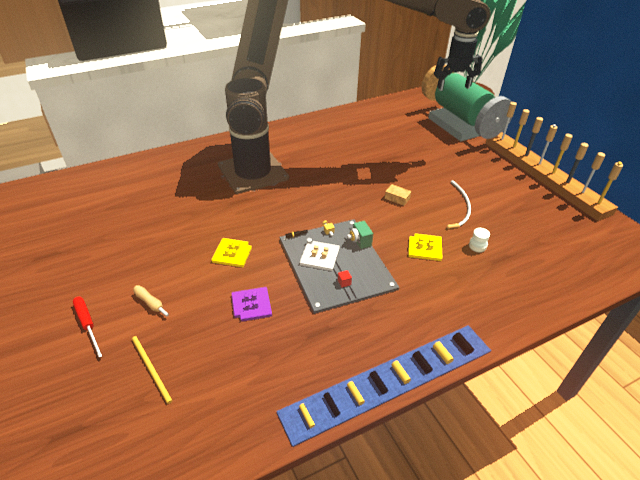

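The plate-shaped things are yellow (192,212), bare aluminium on the bed (298,244), purple (381,219) and yellow (378,292). The one on the bed, with the notch by the peg, fits the description. Bed +x points up in the top image and +y points left.

```bash
cat > h.py <<'E'
from station import manip, read_camera, camera_model
import cv2,numpy as np
from scipy.spatial.transform import Rotation as R
def ray(m,uv,z):
    T=m["camera_from_world"];Rm=T[:3,:3];c=-Rm.T@T[:3,3]
    uv=np.atleast_2d(uv).astype(float)
    d=np.c_[(uv[:,0]-m["cx"])/m["fx"],(uv[:,1]-m["cy"])/m["fy"],np.ones(len(uv))]@Rm
    return (c+d*((z-c[2])/d[:,2])[:,None])[:,:2]
def proj(m,p):
    p=np.atleast_2d(p)@m["camera_from_world"][:3,:3].T+m["camera_from_world"][:3,3]
    return np.c_[p[:,0]/p[:,2]*m["fx"]+m["cx"],p[:,1]/p[:,2]*m["fy"]+m["cy"]]
def toolR():
    w,x,y,z=manip.observe()["tcp_rot"];return R.from_quat([x,y,z,w]).as_matrix()
E
python3 - <<'E'
from h import *
np.set_printoptions(precision=1,suppress=True)
m=camera_model("top");im=cv2.imread("pics/top0.png")
hsv=cv2.cvtColor(im,cv2.COLOR_BGR2HSV)
k=((hsv[...,2]<95)&(hsv[...,1]<60)).astype(np.uint8);k[:170]=0;k[300:]=0;k[:,:225]=0;k[:,345:]=0
k=cv2.morphologyEx(k,cv2.MORPH_OPEN,np.ones((3,3)))
pts=np.argwhere(k)[:,::-1].astype(np.float32)
q=cv2.boxPoints(cv2.minAreaRect(pts));w=ray(m,q,12)
print(q,w,np.linalg.norm(np.diff(w,axis=0),axis=1))
print(ray(m,[[298,244],[294,202]],22))
w=camera_model("wrist");T=w["camera_from_world"];print(w["fx"],T[:3,:3],-T[:3,:3].T@T[:3,3],manip.observe()["eef_pos"]);print(toolR())
E
```

```text
[[0. 0.]
 [0. 0.]
 [0. 0.]
 [0. 0.]] [[1216.1  898.7]
 [1216.1  898.7]
 [1216.1  898.7]
 [1216.1  898.7]] [0. 0. 0.]
[[477.9  12.8]
 [593.6  23.8]]
368.2830663493641 [[ 0.3  1.  -0. ]
 [ 0.9 -0.3  0.3]
 [ 0.2 -0.1 -1. ]] [118.4 667.1 371.7] [181.6 649.5 230. ]
[[-1.   0.3 -0. ]
 [ 0.3  1.  -0. ]
 [ 0.  -0.  -1. ]]
```

arm_command(
  plan=[-0.039,-0.0455,0,0,0,-0.039,-0.0455,0,0,0,-0.039,-0.0455,0,0,0,-0.039,-0.0455,0,0,0,-0.039,-0.0455,0,0,0,-0.039,-0.0455,0,0,0,-0.039,-0.0455,0,0,0,-0.039,-0.0455,0,0,0],
)

```text
t: 1.1
eef_pos: [384.4, 213.6, 231.1]
tcp_rot: [0.0, 0.136, 0.991, 0.0]
wrist_force: [0.6, 1.1, -0.4]
gripper_width: 0.001
gripper_force: 0.0
```

arm_command(
  plan=[-0.039,-0.0455,0,0,0,-0.039,-0.0455,0,0,0,-0.039,-0.0455,0,0,0,-0.016,-0.019,0,0,0,0,0,0,0,0,0,0,0,0,0],
)

```text
t: 1.85
eef_pos: [469.9, 30.4, 230.9]
tcp_rot: [-0.001, 0.136, 0.991, 0.0]
wrist_force: [0.7, 0.5, -0.3]
gripper_width: -0.0
gripper_force: 0.0
```

Run:
```python
from h import *
print(manip.observe()["eef_pos"],toolR(),manip.observe()["wrist_force"])
m=camera_model("wrist");im=read_camera("wrist");cv2.imwrite("pics/w1.png",im[:,:,::-1]);np.save("w1.npy",m,allow_pickle=True)
```

```text
[469.86229172  30.44084289 230.88846468] [[-9.63079217e-01  2.69216035e-01 -1.07199279e-03]
 [ 2.69215563e-01  9.63079779e-01  5.65269647e-04]
 [ 1.18459423e-03  2.55802308e-04 -9.99999266e-01]] [ 0.66467544  0.53492237 -0.28318937]
```

View pics/w1.png

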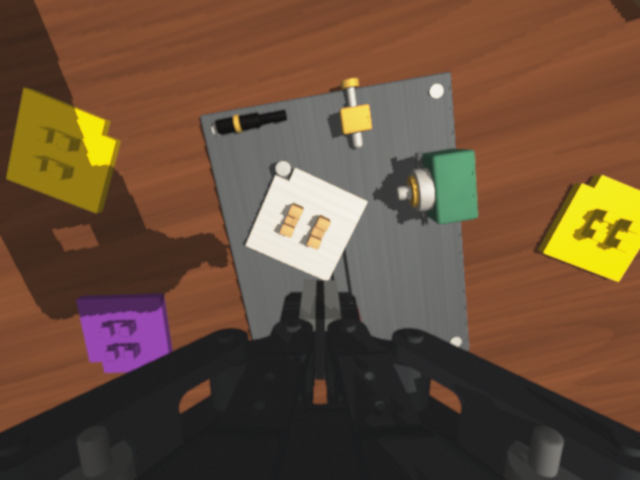

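The wrist view shows the bed with its -x corners at (201,117) and (449,73). The peg is at (283,169), the stop with its screw tip is at (358,146), and the aluminium plate has corners near (367,202), (328,280) and (247,245). The clamp is hidden behind the fingers.

Run:
```python
from h import *
np.set_printoptions(precision=1,suppress=True)
m=np.load("w1.npy",allow_pickle=True).item();im=cv2.imread("pics/w1.png")
hsv=cv2.cvtColor(im,cv2.COLOR_BGR2HSV)
k=((hsv[...,1]<60)&(hsv[...,2]<130)&(hsv[...,2]>45)).astype(np.uint8)
# edge pixels: left edge rows 150-300, top edge columns 215-440
def edge(pts):
    vx,vy,x,y=cv2.fitLine(np.array(pts,np.float32),cv2.DIST_HUBER,0,.01,.01).ravel();return np.cross([x,y,1],[x+vx,y+vy,1])
def first(a):
    for i in range(len(a)-4):
        if a[i:i+5].all(): return i
k2=k
L=edge([(190+first(k2[r,190:300]),r) for r in range(150,300,3) if first(k2[r,190:300]) is not None])
T=edge([(c,50+first(k2[50:140,c])) for c in range(290,440,3) if abs(c-350)>14 and first(k2[50:140,c]) is not None])
Rr=edge([(480-first(k2[r,300:481][::-1]),r) for r in list(range(95,145,3))+list(range(235,320,3)) if first(k2[r,300:481][::-1]) is not None])
f=lambda a,b:(lambda p:p[:2]/p[2])(np.cross(a,b))
c=np.array([f(L,T),f(Rr,T)]);w=ray(m,c,12);print("corners",c,w,np.linalg.norm(w[1]-w[0]))
d=w[1]-w[0]
th=np.arctan2(-d[0],d[1]);print("bed yaw deg",np.degrees(th))
B=np.array([[np.cos(th),-np.sin(th)],[np.sin(th),np.cos(th)]])
# origin using both corners
o=(w.mean(0)-B@np.array([-145,22.5]));print("bed origin",o)
tob=lambda p:(p-o)@B
wm=((hsv[...,1]<60)&(hsv[...,2]>170)).astype(np.uint8)
n,lab,st,ce=cv2.connectedComponentsWithStats(wm)
for i in range(1,n):
    if st[i,4]>60: print(st[i],ce[i])
i=1+np.argmax(st[1:,4]);cn=cv2.findContours((lab==i).astype(np.uint8),0,1)[0][0]
a=cv2.approxPolyDP(cn,4,True)[:,0];print("plate px,bed",np.c_[a,tob(ray(m,a,22))])
q=cv2.boxPoints(cv2.minAreaRect(cn.astype(np.float32)));print("rect",np.c_[q,tob(ray(m,q,22))])
print("peg",tob(ray(m,[[283,168]],30)),"stop",tob(ray(m,[[356,120]],34)),"tip",tob(ray(m,[[359,147]],18)))
```

```text
corners [[199.8 115.9]
 [449.4  72. ]] [[356.2 -53.9]
 [381.5 176.8]] 232.08972757911027
bed yaw deg -6.274198838733044
bed origin [510.5  23.2]
[430  83  14  16 171] [436.3  90.6]
[349  87   7  19 104] [352.1  96.2]
[355 132   7  15  90] [358.1 139.1]
[ 246  161  122  119 7297] [305.8 221.1]
[418 173  17  34 413] [425.9 189.4]
[399 188   9  10  71] [402.7 192.2]
[451 337  11   9  68] [456.  340.8]
plate px,bed [[281.  161.  -92.7 -25.6]
 [276.  166.  -88.9 -31.1]
 [280.  175.  -80.1 -29. ]
 [274.  177.  -79.2 -35. ]
 [246.  245.  -18.2 -75.3]
 [328.  279.   30.5  -0.8]
 [367.  202.  -41.3  48.5]
 [297.  168.  -83.9 -12. ]
 [286.  180.  -74.6 -24.3]
 [279.  176.  -79.3 -30.1]
 [290.  166.  -86.8 -18.2]]
rect [[239.3 242.4 -21.9 -81.3]
 [279.6 158.4 -95.2 -26.4]
 [367.9 200.9 -42.2  49.5]
 [327.5 284.8  36.7  -2.3]]
peg [[-86.5 -24.1]] stop [[-117.    47.2]] tip [[-93.2  48.3]]
```

arm_command(
  plan=[-0.042,-0.007,0,0,0,-0.0415,-0.0066,0,0,0,0,0,0.04,8,0,0,0,0.045,8,0,0,0,0.045,8,0,0,0,0.04,0,0,0,0,0,0,0],
)

```text
t: 2.78
eef_pos: [543.7, -3.8, 57.8]
tcp_rot: [-0.004, 0.338, 0.941, -0.001]
wrist_force: [-0.3, -0.8, 0.5]
gripper_width: 0.004
gripper_force: 0.0
```

```bash
cat > st.py <<'E'
from h import *
np.set_printoptions(precision=2,suppress=True)
o=np.array([510.5,23.2]);th=np.radians(-6.274)
B=np.array([[np.cos(th),-np.sin(th)],[np.sin(th),np.cos(th)]])
def st():
    s=manip.observe();p=s["eef_pos"];t=toolR()
    print("t",s["t"],"bed",(p[:2]-o)@B,"z",p[2],"toolx yaw bed",np.degrees(np.arctan2(*( t[:2,0]@B)[::-1])),"F bed",s["wrist_force"][:2]@B,s["wrist_force"][2])
E
python3 - <<'E'
from st import *
st()
im=read_camera("wrist");cv2.imwrite("pics/w2.png",im[:,:,::-1])
E
```

```text
t 2.775 bed [ 36.   -23.21] z 57.84466728871124 toolx yaw bed 146.7600948712819 F bed [-0.21 -0.87] 0.545144160179342
```

View pics/w2.png

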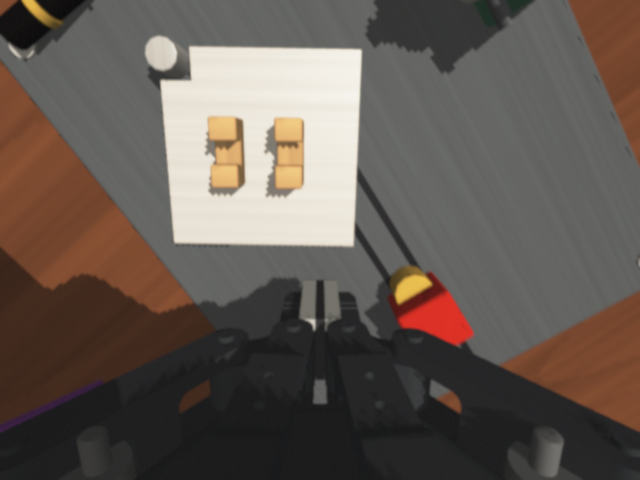

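The image shows the plate square to the tool, its +x face along row 245 and the free corner at (354,245). The fingers are about 17 mm short of that corner, and the red clamp at (430,310) is clear.

arm_command(
  plan=[-0.002,0.002,0.02,0,0,0,0,0.015,0,0,0,0,0.007,0,0,0,0,0,0,0],
)

```text
t: 3.32
eef_pos: [549.9, -5.4, 19.5]
tcp_rot: [-0.0, 0.339, 0.941, -0.0]
wrist_force: [-1.4, 0.1, 0.0]
gripper_width: 0.003
gripper_force: 0.0
```

```bash
python3 -c "
from st import *
st()"
```

```text
t 3.325 bed [ 42.32 -24.11] z 19.46460713944174 toolx yaw bed 146.65188022023165 F bed [-1.35 -0.09] 0.046745347634787666
```

arm_command(
  plan=[0,0,0.004,0,0,0.003,0,0,0,0,0.003,0,0,0,0,0.003,0,0,0,0,0,0,0,0,0],
)

```text
t: 3.95
eef_pos: [542.9, 0.5, 15.4]
tcp_rot: [0.0, 0.339, 0.941, 0.0]
wrist_force: [-0.8, -1.0, -0.1]
gripper_width: -0.003
gripper_force: 0.0
```

```bash
python3 -c "
from st import *
st()"
```

```text
t 3.95 bed [ 34.65 -19.07] z 15.401170882185104 toolx yaw bed 146.65611578274286 F bed [-0.72 -1.12] -0.1356080516976576
```

arm_command(
  plan=[0.003,0.001,0,0,0,0.003,0.0025,0,-2,0,0.0026,0.003,0,-2,0,0.0024,0.003,0,-2,0,0.0024,0.003,0,-2,0,0.0024,0.003,0,-2,0,0,0,0,0,0],
)

```text
t: 4.82
eef_pos: [539.2, 22.6, 15.3]
tcp_rot: [-0.0, 0.255, 0.967, 0.0]
wrist_force: [0.2, 0.1, 0.5]
gripper_width: 0.002
gripper_force: 0.0
```

```bash
python3 -c "
from st import *
st()
im=read_camera('wrist');cv2.imwrite('pics/w3.png',im[:,:,::-1])"
```

```text
t 4.825 bed [28.64  2.52] z 15.261715569323368 toolx yaw bed 156.68766921299078 F bed [0.14 0.1 ] 0.5218808909819352
```

View pics/w3.png

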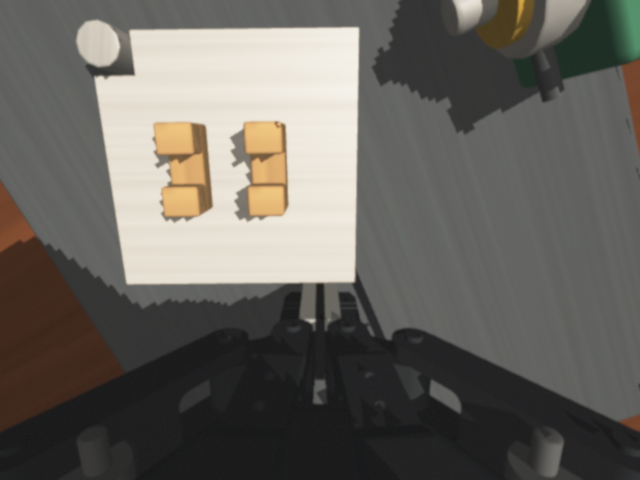

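The plate has turned 10° with the fingers on its face at (320,283), about 14 mm short of the corner (356,283). The peg at (100,45) sits in the notch.

arm_command(
  plan=[0.0024,0.003,0,-2,0,0.0024,0.003,0,-2,0,0.0024,0.003,0,-2,0,0.0024,0.003,0,-2,0,0.0024,0.003,0,-2,0,0.0024,0.003,0,-2,0,0,0,0,0,0],
)

```text
t: 5.75
eef_pos: [533.6, 44.9, 15.3]
tcp_rot: [-0.0, 0.153, 0.988, 0.0]
wrist_force: [0.7, -0.0, 0.2]
gripper_width: -0.003
gripper_force: 0.0
```

```bash
python3 -c "
from st import *
st()"
```

```text
t 5.75 bed [20.61 24.07] z 15.289704373478246 toolx yaw bed 168.69416428721917 F bed [0.67 0.06] 0.23809846973858026
```

arm_command(
  plan=[0.0024,0.003,0,-2,0,0.0024,0.003,0,-2,0,0.0024,0.003,0,-2,0,0.0012,0.0016,0,-1,0,0,0,0,0,0],
)

```text
t: 6.38
eef_pos: [528.4, 57.1, 15.3]
tcp_rot: [-0.0, 0.092, 0.996, -0.0]
wrist_force: [-0.9, 0.4, -0.0]
gripper_width: 0.005
gripper_force: 0.2
```

```bash
python3 -c "
from st import *
st()
im=read_camera('wrist');cv2.imwrite('pics/w4.png',im[:,:,::-1])"
```

```text
t 6.375 bed [14.06 35.68] z 15.346079641768217 toolx yaw bed 175.6747992667871 F bed [-0.98  0.3 ] -0.03748424096577209
```

View pics/w4.png

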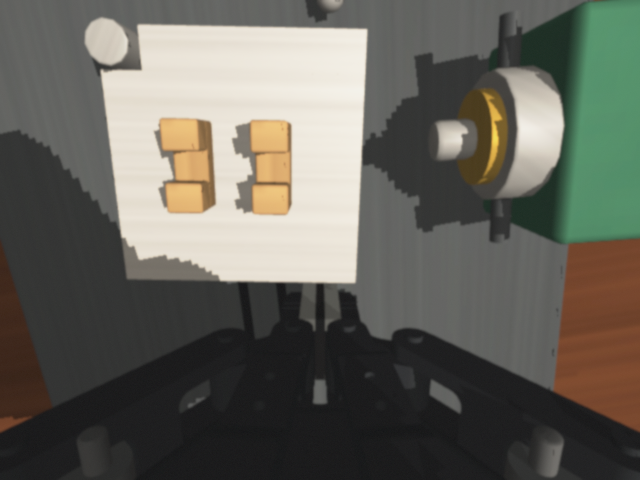

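The screw tip at (328,8) is about 5 mm ahead of the plate edge at row 27, so I'll continue in finer steps.

arm_command(
  plan=[0.0012,0.0014,0,-1,0,0.0012,0.0014,0,-1,0,0.0006,0.0006,0,-0.5,0,0,0,0,0,0],
)

```text
t: 6.92
eef_pos: [526.1, 60.9, 15.4]
tcp_rot: [-0.0, 0.071, 0.997, -0.0]
wrist_force: [-0.5, 0.6, -0.9]
gripper_width: -0.002
gripper_force: 0.3
```

arm_command(
  plan=[0.0006,0.0006,0,-0.5,0,0,0,0,0,0],
)

```text
t: 7.18
eef_pos: [525.6, 61.5, 15.3]
tcp_rot: [0.0, 0.066, 0.998, 0.0]
wrist_force: [0.4, 0.2, -0.3]
gripper_width: -0.002
gripper_force: 0.4
```

arm_command(
  plan=[0.0006,0.0004,0,-0.5,0,0,0,0,0,0],
)

```text
t: 7.42
eef_pos: [525.0, 62.0, 15.3]
tcp_rot: [-0.0, 0.062, 0.998, -0.0]
wrist_force: [1.0, 0.2, -0.2]
gripper_width: -0.002
gripper_force: 0.4
```

arm_command(
  plan=[0.0006,0.0005,0,-0.5,0,0,0,0,0,0],
)

```text
t: 7.68
eef_pos: [524.4, 62.6, 15.3]
tcp_rot: [-0.0, 0.058, 0.998, -0.0]
wrist_force: [1.0, -0.5, -0.6]
gripper_width: 0.003
gripper_force: 0.4
```

arm_command(
  plan=[0.0006,0.0005,0,-0.4,0,0,0,0,0,0],
)

```text
t: 7.92
eef_pos: [523.9, 63.1, 15.3]
tcp_rot: [-0.0, 0.054, 0.999, -0.0]
wrist_force: [-0.1, 0.8, 0.7]
gripper_width: 0.002
gripper_force: 0.4
```

arm_command(
  plan=[0.0006,0.0004,0,-0.4,0,0,0,0,0,0],
)

```text
t: 8.18
eef_pos: [523.5, 63.6, 15.4]
tcp_rot: [0.0, 0.051, 0.999, 0.0]
wrist_force: [0.8, -0.2, -0.1]
gripper_width: 0.001
gripper_force: 0.5
```

arm_command(
  plan=[0.0006,0.0003,0,-0.3,0,0,0,0,0,0],
)

```text
t: 8.43
eef_pos: [523.3, 63.9, 15.5]
tcp_rot: [0.001, 0.048, 0.999, -0.0]
wrist_force: [2.7, 0.3, -1.4]
gripper_width: -0.002
gripper_force: 1.2
```

arm_command(
  plan=[0.0006,0.0003,0,-0.3,0,0,0,0,0,0],
)

```text
t: 8.68
eef_pos: [523.2, 64.1, 15.7]
tcp_rot: [0.001, 0.046, 0.999, -0.0]
wrist_force: [4.3, -1.0, -0.4]
gripper_width: 0.003
gripper_force: 2.1
```

arm_command(
  plan=[0.0006,0.0003,0,-0.3,0,0,0,0,0,0],
)

```text
t: 8.93
eef_pos: [523.1, 64.4, 16.0]
tcp_rot: [0.002, 0.043, 0.999, -0.0]
wrist_force: [5.9, -1.6, -0.7]
gripper_width: 0.004
gripper_force: 2.7
```

```bash
python3 -c "
from st import *
st()
im=read_camera('wrist');cv2.imwrite('pics/w5.png',im[:,:,::-1])"
```

```text
t 8.925 bed [ 8.04 42.31] z 15.985337259356212 toolx yaw bed -178.6470155497933 F bed [ 6.05 -0.93] -0.6622920081383551
```

View pics/w5.png

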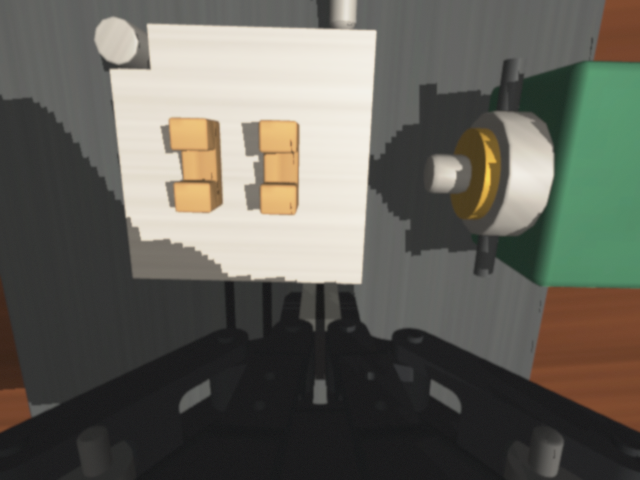

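The screw tip at (343,15) now meets the plate edge and the push reads 6 N, so I'll press on to 10 N and hold.

arm_command(
  plan=[0.0007,0,0,0,0,0.0005,0,0,0,0,0,0,0,0,0,0,0,0,0,0],
)

```text
t: 9.48
eef_pos: [523.0, 64.4, 16.5]
tcp_rot: [0.003, 0.043, 0.999, -0.0]
wrist_force: [7.1, -1.1, -0.4]
gripper_width: 0.003
gripper_force: 3.4
```

```bash
python3 -c "
from st import *
st()"
```

```text
t 9.475 bed [ 7.96 42.32] z 16.51668809923873 toolx yaw bed -178.65679418269045 F bed [ 7.18 -0.28] -0.38373398654786756
```

arm_command(
  plan=[0.0006,0,0,0,0,0.0006,0,0.0003,0,0,0,0,0,0,0,0,0,0,0,0],
)

```text
t: 9.98
eef_pos: [523.0, 64.4, 16.8]
tcp_rot: [0.005, 0.043, 0.999, -0.0]
wrist_force: [8.3, -0.8, -0.8]
gripper_width: -0.004
gripper_force: 4.2
```

arm_command(
  plan=[0,0,0,0,0,0,0,0,0,0,0,0,0,0,0,0,0,0,0,0],
)

```text
t: 10.48
eef_pos: [523.0, 64.4, 16.8]
tcp_rot: [0.005, 0.043, 0.999, -0.0]
wrist_force: [8.4, -0.5, -0.4]
gripper_width: 0.001
gripper_force: 4.2
```

arm_command(
  plan=[0.0008,0,0,0,0,0.0008,0,0.0003,0,0,0,0,0,0,0,0,0,0,0,0],
)

```text
t: 10.98
eef_pos: [522.9, 64.5, 17.2]
tcp_rot: [0.006, 0.043, 0.999, -0.0]
wrist_force: [11.1, -0.9, -1.9]
gripper_width: 0.002
gripper_force: 5.2
```

arm_command(
  plan=[0,0,0,0,0,0,0,0,0,0,0,0,0,0,0,0,0,0,0,0,0,0,0,0,0,0,0,0,0,0,0,0,0,0,0,0,0,0,0,0],
)

```text
t: 11.98
eef_pos: [522.9, 64.5, 17.2]
tcp_rot: [0.006, 0.043, 0.999, -0.0]
wrist_force: [9.8, -0.4, 0.7]
gripper_width: 0.002
gripper_force: 5.2
```

arm_command(
  plan=[0,0,0,0,0,0,0,0,0,0,0,0,0,0,0,0,0,0,0,0,0,0,0,0,0,0,0,0,0,0,0,0,0,0,0,0,0,0,0,0],
)

```text
t: 12.98
eef_pos: [522.9, 64.5, 17.2]
tcp_rot: [0.006, 0.043, 0.999, -0.0]
wrist_force: [10.9, 0.2, -1.2]
gripper_width: 0.001
gripper_force: 5.2
```

10 N was held for 2 s. Now I back off, lift, and go round behind the clamp.

arm_command(
  plan=[-0.003,0,0,0,0,-0.003,0,0,0,0,-0.01,0,0,1.35,0,0,0,-0.03,0,0,0,0,-0.03,0,0,-0.048,-0.016,0,0,0,-0.048,-0.015,0,0,0,0,0,0,0,0],
)

```text
t: 13.98
eef_pos: [627.4, 20.9, 74.1]
tcp_rot: [-0.001, 0.056, 0.998, -0.0]
wrist_force: [-0.6, 0.2, 0.4]
gripper_width: -0.001
gripper_force: 0.0
```

```bash
python3 -c "
from st import *
st()
im=read_camera('wrist');cv2.imwrite('pics/w6.png',im[:,:,::-1])"
```

```text
t 13.975 bed [116.48  10.45] z 74.14536829518751 toolx yaw bed 179.8543115482818 F bed [-0.62  0.09] 0.39236080911889104
```

View pics/w6.png

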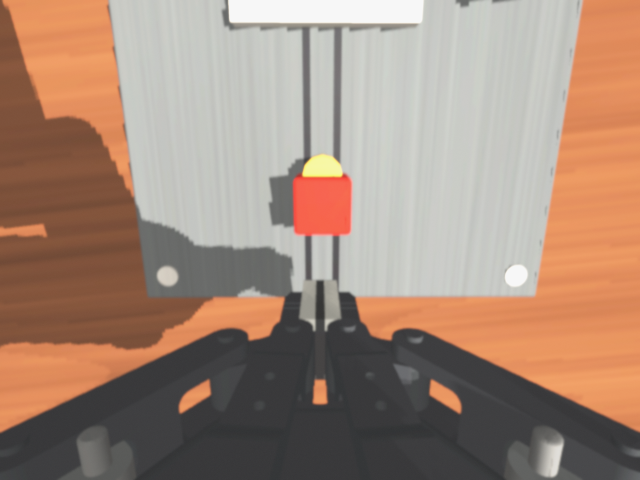

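The fingers are centred behind the red clamp (322,205), and the plate edge at row 22 has stayed square.

arm_command(
  plan=[0,0,0.02,0,0,0,0,0.02,0,0,0,0,0.01,0,0,0,0,0,0,0,0.004,0,0,0,0,0.004,0,0,0,0,0.004,0,0,0,0,0,0,0,0,0],
)

```text
t: 15.02
eef_pos: [617.0, 23.1, 26.7]
tcp_rot: [0.005, 0.055, 0.998, -0.0]
wrist_force: [6.1, -0.7, -2.1]
gripper_width: 0.003
gripper_force: 3.0
```

arm_command(
  plan=[0.005,0,0,0,0,0.006,0,0,0,0,0.006,0,0,0,0,0.006,0,0,0,0,0.006,0,0,0,0,0.006,0,0,0,0,0.005,0,0,0,0,0,0,0,0,0],
)

```text
t: 16.02
eef_pos: [577.1, 27.5, 26.9]
tcp_rot: [0.005, 0.055, 0.998, -0.0]
wrist_force: [4.9, -0.6, -0.9]
gripper_width: -0.0
gripper_force: 2.5
```

```bash
python3 -c "
from st import *
st()"
```

```text
t 16.025 bed [65.72 11.54] z 26.890780866019483 toolx yaw bed 179.97740902726505 F bed [ 4.9  -0.06] -0.9182609385725831
```

arm_command(
  plan=[0.004,0,0,0,0,0.004,0,0,0,0,0.004,0,0,0,0,0.002,0,0,0,0,0,0,0,0,0],
)

```text
t: 16.65
eef_pos: [564.0, 28.9, 27.0]
tcp_rot: [0.006, 0.055, 0.998, -0.0]
wrist_force: [7.1, -0.3, -1.3]
gripper_width: -0.0
gripper_force: 3.3
```

arm_command(
  plan=[0.001,0,0,0,0,0.001,0,0,0,0,0,0,0,0,0],
)

```text
t: 17.02
eef_pos: [562.4, 29.1, 27.1]
tcp_rot: [0.006, 0.055, 0.998, -0.0]
wrist_force: [7.2, 0.4, -2.0]
gripper_width: -0.001
gripper_force: 3.7
```

arm_command(
  plan=[0.001,0,0,0,0,0.001,0,0,0,0,0,0,0,0,0],
)

```text
t: 17.4
eef_pos: [560.4, 29.3, 27.1]
tcp_rot: [0.006, 0.055, 0.998, -0.0]
wrist_force: [7.5, -1.0, -2.3]
gripper_width: 0.003
gripper_force: 3.7
```

arm_command(
  plan=[0.001,0,0,0,0,0.001,0,0,0,0,0,0,0,0,0],
)

```text
t: 17.77
eef_pos: [558.4, 29.5, 27.1]
tcp_rot: [0.006, 0.055, 0.998, -0.0]
wrist_force: [7.1, -0.3, -2.0]
gripper_width: 0.002
gripper_force: 3.7
```

arm_command(
  plan=[0.001,0,0,0,0,0.001,0,0,0,0,0,0,0,0,0],
)

```text
t: 18.15
eef_pos: [557.6, 29.6, 27.2]
tcp_rot: [0.008, 0.055, 0.998, -0.0]
wrist_force: [10.5, -0.5, -5.9]
gripper_width: -0.003
gripper_force: 5.1
```

arm_command(
  plan=[0.001,0,0,0,0,0.001,0,0,0,0,0,0,0,0,0],
)

```text
t: 18.52
eef_pos: [557.4, 29.5, 27.8]
tcp_rot: [0.01, 0.055, 0.998, -0.001]
wrist_force: [13.4, -1.6, -6.4]
gripper_width: 0.001
gripper_force: 6.8
```

arm_command(
  plan=[0.001,0,0.0005,0,0,0.001,0,0.0005,0,0,0,0,0,0,0],
)

```text
t: 18.9
eef_pos: [557.3, 29.5, 27.9]
tcp_rot: [0.012, 0.055, 0.998, -0.001]
wrist_force: [15.9, -0.7, -5.7]
gripper_width: 0.005
gripper_force: 8.1
```

arm_command(
  plan=[0.001,0,0.0004,0,0,0.0007,0,0.0003,0,0,0,0,0,0,0],
)

```text
t: 19.27
eef_pos: [557.2, 29.5, 27.9]
tcp_rot: [0.015, 0.055, 0.998, -0.001]
wrist_force: [19.5, -0.7, -6.3]
gripper_width: 0.004
gripper_force: 9.3
```

arm_command(
  plan=[0.0006,0,0.0003,0,0,0,0,0,0,0,0,0,0,0,0,0,0,0,0,0,0,0,0,0,0,0,0,0,0,0],
)

```text
t: 20.02
eef_pos: [557.2, 29.5, 27.9]
tcp_rot: [0.015, 0.055, 0.998, -0.001]
wrist_force: [19.0, -0.3, -6.6]
gripper_width: -0.003
gripper_force: 9.7
```

arm_command(
  plan=[-0.003,0,0,0,0,-0.003,0,0,0,0,-0.004,0,0,0,0,-0.008,0,0,0,0,-0.01,0,0,0,0,0,0,-0.03,0,0,0,0,-0.04,0,0,0,0,-0.04,0,0],
)

```text
t: 21.02
eef_pos: [573.3, 28.1, 132.9]
tcp_rot: [-0.001, 0.055, 0.998, 0.0]
wrist_force: [0.2, 0.1, 0.5]
gripper_width: 0.001
gripper_force: 0.0
```

arm_command(
  plan=[0,0,-0.03,0,0,0,0,0,0,0],
)

```text
t: 21.28
eef_pos: [575.6, 27.8, 165.5]
tcp_rot: [0.003, 0.055, 0.998, -0.0]
wrist_force: [-0.3, -1.1, -0.8]
gripper_width: -0.0
gripper_force: 0.0
```

```bash
python3 -c "
from st import *
st()
im=read_camera('wrist');cv2.imwrite('pics/w7.png',im[:,:,::-1])"
```

```text
t 21.275 bed [64.23 11.73] z 165.51851172104736 toolx yaw bed -179.99863683817458 F bed [-0.23 -1.11] -0.8493501068995878
```

View pics/w7.png

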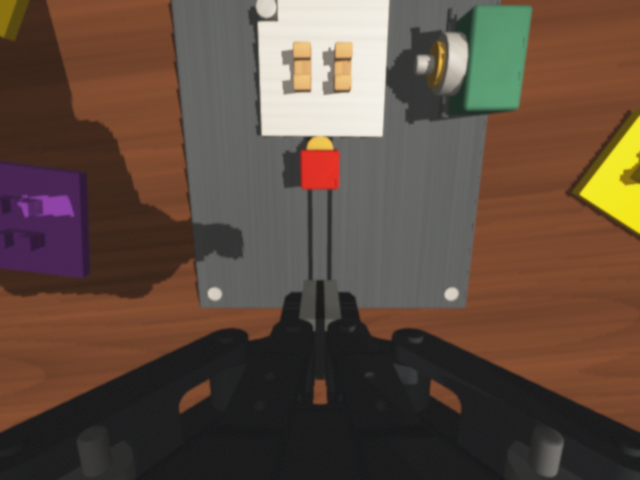

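The clamp nose at (320,140) is up against the plate. One last check of the peg and screw end.

arm_command(
  plan=[0.05,0,0,0,0,0.05,0,0,0,0,0,0,0,0,0,0,0,0,0,0],
)

```text
t: 21.82
eef_pos: [474.2, 39.0, 161.7]
tcp_rot: [-0.001, 0.055, 0.998, 0.0]
wrist_force: [0.4, 0.9, -0.2]
gripper_width: 0.002
gripper_force: 0.0
```

```bash
python3 -c "
from st import *
m=camera_model('wrist')
im=read_camera('wrist')[:,:,::-1]
pk=proj(m,np.r_[o+B@np.array([-90,10]),22])[0].astype(int);print(pk)
x,y=max(pk[0]-110,0),max(pk[1]-90,0)
cv2.imwrite('pics/w8.png',cv2.resize(im[y:y+180,x:x+240],None,fx=3,fy=3,interpolation=cv2.INTER_CUBIC))"
```

```text
[317 158]
```

View pics/w8.png

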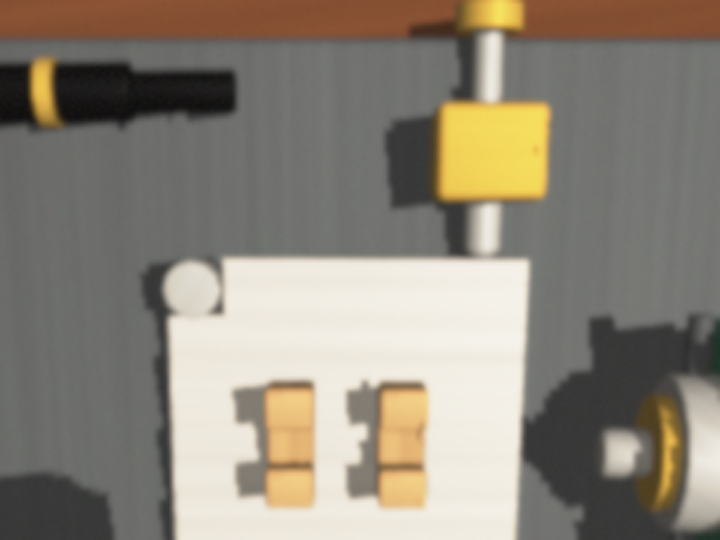

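The peg sits snug in the notch at (191,289), the screw tip at (484,253) is on the plate edge, and the bore gauge is untouched.

```bash
python3 -c "
from station import ticket
print(ticket.sign_off())"
```

```text
the job is handed in; nothing more can be done
None
```

The plate was turned onto the peg and stop screw and held there at about 10 N for 2 s, then gripped by pushing the clamp up with about 19–20 N; a last look after retracting showed it still seated with the clamp on it, and the job is handed in at about 22 s with no verdict returned.

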